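# Tighten the gasketed lid of an inclined polishing tumbler in cross order

### The arm

A 6-joint arm with a two-finger parallel gripper is mounted at the origin on a cart in front of the work surface, level with it; the furniture and walls round the work are solid. World frame = base frame: x ahead of the robot, y to its left, z up, the work surface at z = 0. Lengths are in mm, angles in rad, forces in N, time in s.
With the tool pointing down it reaches from about 275 to 825 mm from the base axis. Payload 4.9 kg.
Tool frame: the origin (TCP) lies at the very end of the fingers, on their centre line; the grasp point (between the pads) lies 19 mm behind it; z points along the fingers, y is the direction in which the jaws open and shut (so a half turn about z gives the same grasp; the last joint's range is limited). The gripper opens to 85 mm and grips with 20 to 120 N. Pads are 22 mm wide; open, the fingers measure 114 mm over their backs; the gripper's body (76 mm by 85 mm) begins 54 mm behind the grasp point. The pads swing forward as they close: fully open they stand 13 mm farther back than shut.
Start: joints at [1.138, 0.326, -0.193, 1.052, 0, 1.437], TCP at [161.9, 525.649, 231.281] pointing down, gripper open.
Joint ranges: [-2.65, 2.65], [-0.97, 1.79], [-1.3, 1.35], [-1.93, 2.1], [-1.47, 1.37], [-3.14, 3.14]. Speed limits (rad/s): [2.57, 2.57, 3.14, 3.14, 3.14, 3.14].

### API

Orientations are given as [roll, pitch, yaw] about the fixed x, y, z axes, in that order (R = Rz(yaw) Ry(pitch) Rx(roll)).
In Python, from bench import bot, solve_ik, imaging gives the robot as it stands. Calls block until the motion is done:
- bot.move_ptp(position, orientation): joint-space move of the TCP to a pose.
- bot.movel(position, rot=None, max_speed=150, threshold=None): straight line of the TCP; rot=None keeps the orientation; max_speed is the mean speed in mm/s. With threshold (N) it stops when the force on the tool has changed by that much, and returns True; else False.
- bot.move_j(angles): joint-space move.
- bot.grip(opening, effort=None): opening from 0.0 (shut) to 1.0 (fully open); effort is the grip in N (None keeps the last); returns when the fingers have stopped.
- bot.dwell(seconds).
- solve_ik(position, orientation): joint angles nearest the present ones, or None.
- bot.get_state(): the state.
- imaging.capture(name): name is "scene" or "top"; returns the picture (480x640x3 uint8, blue, green, red); there is no depth.
- imaging.camera_model(name): a dict with "K" (3x3 intrinsics, pixels), "position" and "rotation" of the camera in the world. Camera axes: x right, y up, looking along -z (the intrinsics and any distortion apply to the point x, -y, -z); pixel columns grow to the right and rows downward; lengths in mm; the calibration is good to about 2 mm. A picture is of the moment at which its call begins. camera_model takes no time and is no camera call.
A pose or a line that the arm cannot do raises bot.IKError and nothing moves.
- bot.sign_off(): hands the job in, once; it reports no verdict.
The state is a dict: "t": time; "qpos": joint angles; "joint_velocities": joint speeds; "effort": joint torques, N m; "tcp_pos": TCP position; "orientation": TCP orientation; "contact_force": force on the tool from outside, world axes, zero at the start; "wrist_torque": the same for the moment, N m; "opening": opening from 0.0 (shut) to 1.0 (fully open).
Only numpy, scipy, OpenCV 4.12 (cv2) and the standard library are available. Lean on these libraries where they do the work, as an engineer would, in place of code of your own. Each camera call takes 0.05 s, during which the arm holds its last target.

### The job

The lid of the tilted polishing drum has only been nipped up by hand. Tighten its four wing screws with the gripper so that the gasket is squeezed evenly: turn each one clockwise until it comes up firmly tight, in cross order - after the first screw the one straight across from it, then the other two - but do not force any of them. Leave the bottle, bead tray and screw pot around the machine where they are, and let go of everything at the end.

Things in the scene. Friction and masses are not known exactly. Their poses are not given: they have to be found in the camera images.
- lid: round aluminium lid, 204 mm across, 6 mm thick, sight glass in the middle 10 mm above the rim. Closes a drum that leans to the robot, axis 22 to 33 degrees off vertical. Origin: centre of its underside; z points out of the drum along its axis. Screw axes at (+-57, +-57) mm in this frame, 113 mm from neighbour to neighbour. It sinks up to 2 mm; drum and lean are locked.
- screw_a: black butterfly wing screw a. Origin on its axis, at its washer's underside (on the lid); z points out of the lid along the axis, x along the wing. Flat wing 71 mm across the ears (x), 9 mm thick (y), from z = 16 to 40 mm, ears to 45 mm; below z = 16 a hub 20 mm and a washer 25 mm across. Round the lid the order is a, b, c, d: c is straight across from a, d from b.
- screw_b: wing screw b, same shape as a. All four: right-hand quick thread, 12.5 mm a turn (the head sinks 2 mm a radian), captive; clockwise seen from outside the lid tightens. From the start each takes 0.4 to 1.6 rad to come tight, a different amount each, not to be seen from outside; it stays where it is let go.
- screw_c: wing screw c, same shape as a. Torque felt about the axis of any of them: about 0.05 N m running free, up to 0.2 while it squeezes the gasket, then a rise of 0.1 to 0.15 N m per 0.1 rad once the lid sits on the steel sleeve at that screw. Tight: 0.35 to 0.6 N m more than felt before turning. Forced: over 0.75 N m.
- screw_d: wing screw d, same shape as a. Note: once one opposite pair is tight the lid has gone down, so the other two screws run free at first and then come up hard without a soft gasket feel.
- water_bottle: clear water bottle with a gold screw cap, 69 mm across, 171 mm high, standing loose; origin under its centre. Not to be moved.
- tray_beads: small blue tray of beads, 66x90x20 mm, loose; origin under its centre. Not to be moved.
- pot_6: white screw pot with a ribbed lid, 45 mm across, 38 mm high, loose; origin under its centre. Not to be moved.

How it is judged:
By the outcome, as a careful person would: the job done as asked, in the order asked, and still so for the second after the job is handed in, with the robot touching nothing.
It also fails if it takes over 72 s, if anything falls off the work surface, if the arm or the gripper's body presses on something with over 40 N, if the wrist force passes 120 N, or if a joint passes its speed limit or range.

## Working session

There is one attempt and no reset: what is moved stays moved. The work goes in short steps, each a Python script; the robot and the scene stay as the last script left them, time stands still between calls to the robot, and variables do not carry over. Pictures are saved under pics/ and viewed, and the job is handed in when it is done.

```bash
ls; mkdir -p pics; python3 - <<'E'
from bench import bot, imaging
import cv2
for n in("scene","top"):
    cv2.imwrite(f"pics/{n}0.png",imaging.capture(n)); print(imaging.camera_model(n))
print(bot.get_state())
E
```

```text
pics
{'K': array([[539.23107489,   0.        , 313.41444618],
       [  0.        , 539.23107489, 237.88091294],
       [  0.        ,   0.        ,   1.        ]]), 'position': array([-217.48090964, -575.65524316, 1057.01561034]), 'rotation': array([ 0.78354392, -0.00624762, -1.0781559 ])}
{'K': array([[622.36390975,   0.        , 321.69955749],
       [  0.        , 622.36390975, 239.64443417],
       [  0.        ,   0.        ,   1.        ]]), 'position': array([ 440.35466556, -153.55157246, 1459.29174012]), 'rotation': array([ 0.13224825,  0.00336303, -1.55900954])}
{'t': 0.1, 'qpos': array([ 1.13779982e+00,  3.26838046e-01, -1.93496270e-01,  1.05202601e+00,
        1.43145453e-05,  1.43659547e+00]), 'joint_velocities': array([ 0.00039643, -0.00082832,  0.00089985,  0.00056909,  0.00244536,
        0.00019757]), 'effort': array([-1.51825025e-04, -4.44238937e+01,  2.63038319e+01,  7.90840510e-03,
       -2.09970181e-04, -9.86478653e-06]), 'tcp_pos': array([161.66168152, 525.14427188, 230.59272539]), 'orientation': array([-3.14004463e+00, -2.23446735e-04,  2.84279682e+00]), 'contact_force': array([-0.39216884, -0.60222288, -0.63766561]), 'wrist_torque': array([-0.07754569, -0.02827617,  0.02704857]), 'opening': 1.0029479257798948}
```

View pics/scene0.png

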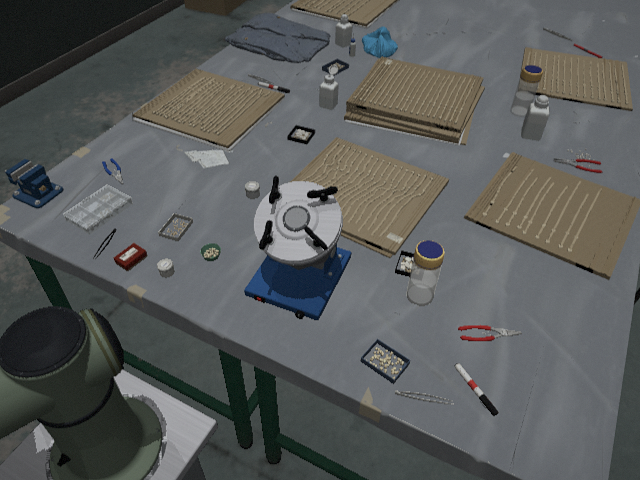

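View pics/top0.png

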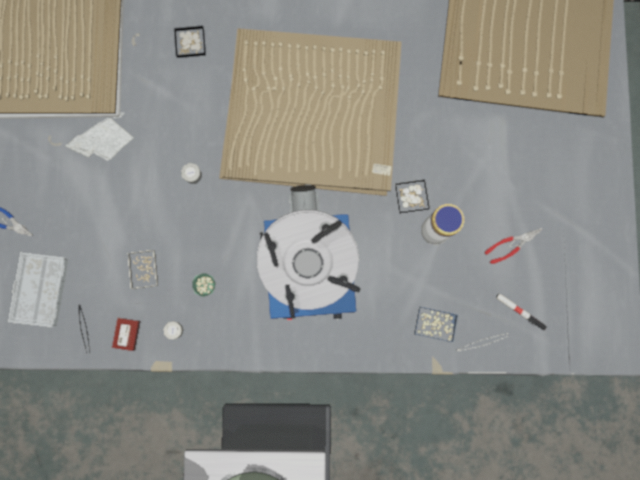

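```bash
python3 - <<'E'
import cv2,numpy as np
s=cv2.imread("pics/scene0.png")[165:275,240:355]; t=cv2.imread("pics/top0.png")[200:325,245:370]
a=cv2.resize(s,(400,int(400*110/115)),interpolation=cv2.INTER_CUBIC);b=cv2.resize(t,(400,400),interpolation=cv2.INTER_CUBIC)
h=max(a.shape[0],400);o=np.zeros((h,800,3),np.uint8);o[:a.shape[0],:400]=a;o[:400,400:]=b
cv2.imwrite("pics/z0.png",o)
E
```

```text
(no output)
```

View pics/z0.png

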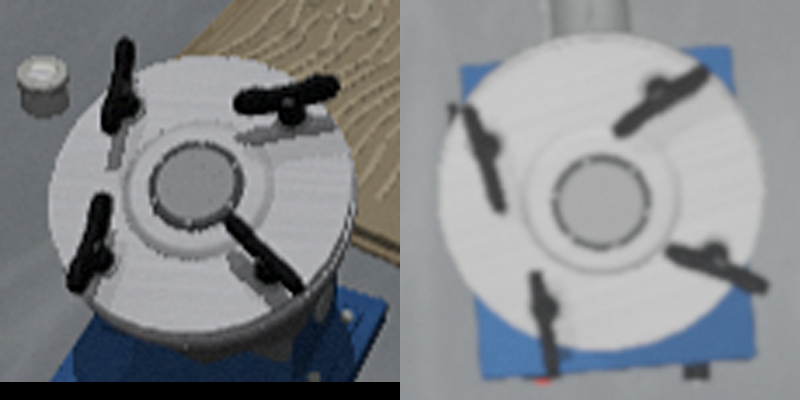

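```bash
cat > h.py <<'E'
import cv2,numpy as np
from scipy.spatial.transform import Rotation as Ro
from scipy.optimize import least_squares
from bench import bot,imaging,solve_ik
def cam(n):
    m=imaging.camera_model(n); return m["K"],np.array(m["position"]),Ro.from_euler('xyz',m["rotation"]).as_matrix()
def rays(n,px):
    K,p,R=cam(n); px=np.atleast_2d(px).astype(float)
    d=np.c_[(px[:,0]-K[0,2])/K[0,0],-(px[:,1]-K[1,2])/K[1,1],-np.ones(len(px))]
    d=d/np.linalg.norm(d,axis=1)[:,None]; return p,d@R.T
def proj(n,X):
    K,p,R=cam(n); c=(np.atleast_2d(X)-p)@R; return np.c_[K[0,0]*c[:,0]/-c[:,2]+K[0,2],K[1,1]*-c[:,1]/-c[:,2]+K[1,2]]
def tri(a,b):
    p,d=rays("scene",a);q,e=rays("top",b);d=d[0];e=e[0]
    s=np.linalg.lstsq(np.c_[d,-e],q-p,rcond=None)[0];A=p+s[0]*d;B=q+s[1]*e
    return (A+B)/2,np.linalg.norm(A-B)
def plane(n,px,o,nn):
    p,d=rays(n,px); return p+d*(((o-p)@nn)/(d@nn))[:,None]
E
cat > m.py <<'E'
from h import *
cv=cv2
out={}
for n,win in(("scene",(225,165,365,285)),("top",(240,195,375,330))):
    im=cv.imread(f"pics/{n}0.png"); x0,y0,x1,y1=win
    c=im[y0:y1,x0:x1]; g=c.min(2)
    # lid: bright neutral
    sat=c.max(2).astype(int)-g
    for th in (150,):
        m=((c.max(2)>th)&(sat<22)).astype(np.uint8)
    num,lab,st,ce=cv.connectedComponentsWithStats(m,connectivity=4)
    k=1+np.argmax(st[1:,4]); L=(lab==k).astype(np.uint8)
    cn=max(cv.findContours(L,cv.RETR_EXTERNAL,cv.CHAIN_APPROX_NONE)[0],key=len)
    print(n,st[k], np.percentile(c[L>0],[5,50,95]))
    hull=cv.convexHull(cn)[:,0]
    el=cv.fitEllipse(cn); print(el[0][0]+x0,el[0][1]+y0,el[1],el[2])
    b=(c.max(2)<70).astype(np.uint8)
    num,lab2,st2,ce2=cv.connectedComponentsWithStats(b)
    vis=cv.resize(c,None,fx=3,fy=3)
    for p in cn[:,0]: cv.circle(vis,tuple(int(v*3+1) for v in p),1,(0,0,255),-1)
    for i in range(1,num):
        if st2[i,4]>40:
            pts=np.argwhere(lab2==i)[:,::-1]; print(i,st2[i],ce2[i]+[x0,y0],cv.minAreaRect(pts.astype(np.float32)))
            cc=cv.findContours((lab2==i).astype(np.uint8),0,1)[0]; cv.drawContours(vis,[q*3+1 for q in cc],-1,(0,255,0),1)
    cv.imwrite(f"pics/m_{n}.png",vis)
    np.save(f"cn_{n}.npy",cn[:,0]+[x0,y0])
E
python3 m.py
```

```text
scene [  29   16   88   79 3417] [155. 172. 178.]
297.2727584838867 219.55358123779297 (70.50093841552734, 74.9102554321289) 69.16483306884766
1 [ 44  11  11  28 191] [274.20942408 190.58115183] ((49.0, 24.5), (27.0, 10.0), 90.0)
2 [ 82  21  31  18 259] [322.37837838 193.37837838] ((97.70819854736328, 30.509836196899414), (15.173855781555176, 30.805789947509766), 76.75948333740234)
14 [ 59  49  44  37 255] [310.61568627 235.50588235] ((80.5, 71.0), (42.98972702026367, 26.287548065185547), 60.06848907470703)
15 [ 34  56  14  29 222] [266.16216216 235.91891892] ((42.64999771118164, 70.55000305175781), (11.067973136901855, 29.72541046142578), 18.434946060180664)
16 [116  64  24  13  54] [352.57407407 235.55555556] ((127.31163787841797, 70.41437530517578), (25.904064178466797, 2.317296028137207), 24.443954467773438)
20 [  40   73   86   47 1829] [309.68179333 270.27118644] ((84.6256332397461, 101.70298767089844), (44.62519073486328, 84.23310089111328), 78.2317123413086)
top [    0     0   135   135 14248] [147. 159. 199.]
306.8817825317383 264.19773864746094 (148.8564910888672, 164.34083557128906) 93.39884185791016
1 [ 73  27  28  20 115] [327.03478261 229.92173913] ((85.17486572265625, 34.461341857910156), (7.671759128570557, 31.902782440185547), 56.97613525390625)
2 [26 39 11 31 85] [271.11764706 247.47058824] ((32.42201614379883, 53.57339859008789), (31.6082706451416, 5.651175498962402), 73.3007583618164)
3 [90 82 29 14 99] [344.02020202 282.71717172] ((104.9955825805664, 86.56637573242188), (30.458911895751953, 7.698868274688721), 22.2490234375)
4 [47 91  7 31 66] [290.16666667 300.25757576] ((50.495052337646484, 105.95050048828125), (30.448139190673828, 4.3781633377075195), 84.2894058227539)
```

```bash
sed -i 's/for th in (150,)/for th in ((150 if n=="scene" else 180),)/' m.py; python3 m.py | grep -A1 -E "^(scene|top)"; python3 - <<'E'
import cv2,numpy as np
for n,(x0,y0,x1,y1) in (("scene",(250,170,346,270)),("top",(253,207,363,323))):
    v=cv2.resize(cv2.imread(f"pics/{n}0.png")[y0:y1,x0:x1],None,fx=5,fy=5,interpolation=cv2.INTER_NEAREST)
    for x in range((x0+9)//10*10,x1,10): cv2.putText(v,str(x),((x-x0)*5,8),0,.3,(0,0,255));v[::4,(x-x0)*5]=(0,0,255)
    for y in range((y0+9)//10*10,y1,10): cv2.putText(v,str(y),(0,(y-y0)*5),0,.3,(0,0,255));v[(y-y0)*5,::4]=(0,0,255)
    cv2.imwrite(f"pics/g_{n}.png",v)
E
```

```text
scene [  29   16   88   79 3417] [155. 172. 178.]
297.2727584838867 219.55358123779297 (70.50093841552734, 74.9102554321289) 69.16483306884766
--
top [  17   17  102   97 5586] [184. 196. 200.]
307.39107513427734 257.84635162353516 (87.76215362548828, 91.1402816772461) 117.2433853149414
```

View pics/g_scene.png

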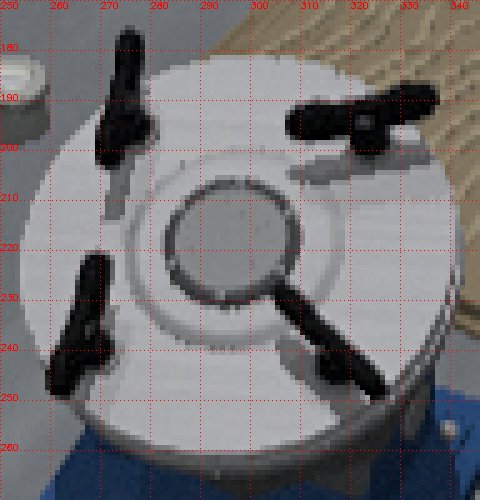

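View pics/g_top.png

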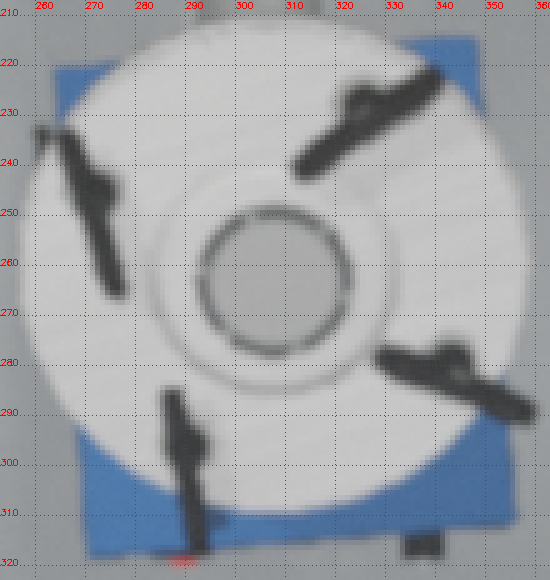

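View pics/m_top.png

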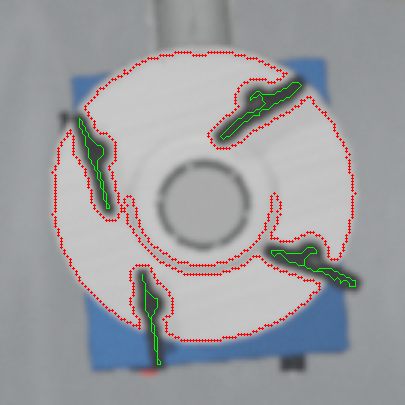

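View pics/m_scene.png

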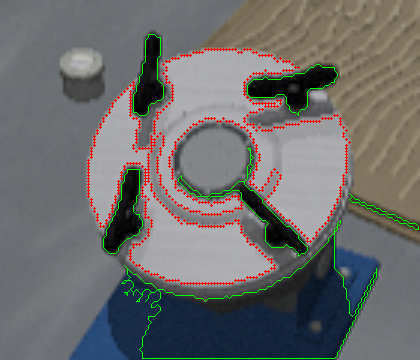

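```bash
cat > fit.py <<'E'
from h import *
P={}
for n in("scene","top"):
    c=np.load(f"cn_{n}.npy"); 
    h=cv2.convexHull(c.astype(np.int32))[:,0].astype(float)
    # contour points lying on the outer hull (within 1px)
    d=np.array([cv2.pointPolygonTest(h.astype(np.float32),(float(a),float(b)),True) for a,b in c])
    q=c[d<1.2].astype(float); g=c.mean(0)
    e=cv2.fitEllipse(q.astype(np.float32)); ctr=np.array(e[0]); r=q-ctr
    q=q+0.5*r/np.linalg.norm(r,axis=1)[:,None]  # contour is the inside pixel
    P[n]=q; print(n,len(q),e)
ctr,gap=tri((296.5,218.5),(307.2,263)); print("glass",ctr,gap)
def unp(v):
    n=np.array([v[3],v[4],0.]); n[2]=np.sqrt(1-n@n); return v[:3],n
def res(v):
    o,nn=unp(v); r=[]
    for n in P:
        X=plane(n,P[n],o,nn); k=np.linalg.norm(X-o,axis=1)-102; r.append(k/np.sqrt(len(k))*10)
    return np.concatenate(r)
s=least_squares(res,[*ctr,-.45,0],loss='soft_l1',f_scale=1.5); o,nn=unp(s.x)
print("rim top centre",o,"n",nn,"lean",np.degrees(np.arccos(nn[2])),"az",np.degrees(np.arctan2(nn[1],nn[0])),"to robot",np.degrees(np.arctan2(-o[1],-o[0])))
for n in P:
    X=plane(n,P[n],o,nn); k=np.linalg.norm(X-o,axis=1)-102; print(n,k.std(),np.abs(k).max())
print("glass pred",o+10*nn, proj("scene",o+10*nn),proj("top",o+10*nn))
np.savez("lid.npz",o=o-6*nn,n=nn)
E
python3 fit.py
```

```text
scene 191 ((296.98101806640625, 220.08712768554688), (77.11439514160156, 87.38766479492188), 69.36933135986328)
top 254 ((307.196533203125, 259.8543701171875), (96.39479064941406, 99.83853912353516), 91.25731658935547)
glass [ 558.65954073 -119.89724417  216.58636939] 2.3055748055370118
rim top centre [ 563.01742896 -118.73502237  211.79184434] n [-0.3697772  -0.01868338  0.92893259] lean 21.730968120707747 az -177.1075311305325 to robot 168.09136324027227
scene 0.9266145892250547 3.2844637635967047
top 0.9227079496204206 2.8838941424227187
glass pred [ 559.31965698 -118.92185612  221.08117023] [[295.7324074  216.77077215]] [[307.15178597 262.1540495 ]]
```

```bash
cat > w.py <<'E'
from h import *
S={'TL':((276,177.5),(271,201)),'TR':((308.5,194),(335.5,188.5)),'BR':((304.5,227.5),(325,247)),'BL':((269,222.5),(262,246.5))}
T={'TL':((266,234.5),(276,264.5)),'TR':((313.5,240.5),(340,223)),'BR':((329.5,278.5),(357.5,290)),'BL':((287,287.5),(292,316))}
M={}
for k in S:
    A,g=tri(S[k][0],T[k][0]);B,h=tri(S[k][1],T[k][1]); M[k]=(A+B)/2
    print(k,A.round(),B.round(),"gap",round(g,1),round(h,1),"len",np.linalg.norm(A-B).round(1),"mid",M[k].round(1))
Q=np.array([M[k] for k in('TL','TR','BR','BL')])
print([np.linalg.norm(Q[i]-Q[(i+1)%4]).round(1) for i in range(4)],np.linalg.norm(Q[0]-Q[2]),np.linalg.norm(Q[1]-Q[3]))
c=Q.mean(0);n=np.linalg.svd(Q-c)[2][2];n*=np.sign(n[2]);print(c,n,((Q-c)@n).round(1),"lean",np.degrees(np.arccos(n[2])),"az",np.degrees(np.arctan2(n[1],n[0])))
l=np.load("lid.npz");print("height over lid",(Q-l['o'])@l['n'])
E
python3 w.py
```

```text
TL [607. -40. 271.] [551. -59. 250.] gap 0.1 0.5 len 62.7 mid [579.3 -49.7 260.3]
TR [ 597. -132.  266.] [ 630. -182.  278.] gap 0.4 0.0 len 61.8 mid [ 613.6 -157.1  272.1]
BR [ 525. -162.  236.] [ 505. -221.  221.] gap 3.2 2.1 len 63.2 mid [ 515.4 -191.5  228.8]
BL [508. -80. 228.] [453. -91. 206.] gap 0.3 4.0 len 59.8 mid [480.6 -85.7 217.3]
[np.float64(113.3), np.float64(112.7), np.float64(112.0), np.float64(113.5)] 158.69942758149622 160.53463671005863
[ 547.22353649 -121.00230456  244.6296504 ] [-0.39321561 -0.02708067  0.9190474 ] [-0.1  0.1 -0.1  0.1] lean 23.212786785747998 az -176.06027417010105
height over lid [43.78796815 44.01572773 40.78508187 40.95798225]
```

```bash
cat >> w.py <<'E'
n1=l['n'];nn=0.7*n+0.3*n1;nn/=np.linalg.norm(nn)
L=0.6*(c-42*nn)+0.4*l['o']
off=L+42*nn-c; print("n",nn,"L",L,"off",off,np.degrees(np.arccos(nn[2])))
scr={}
for k in S:
    A=tri(S[k][0],T[k][0])[0];B=tri(S[k][1],T[k][1])[0]
    w=B-A;w-=nn*(w@nn);w/=np.linalg.norm(w)
    # axis pt on lid: project midpoint on the lid plane, relative to center, scaled to 80.6
    r=M[k]+off-L;r-=nn*(r@nn);print(k,np.linalg.norm(r))
    scr[k]=(L+r*0.5*(1+80.6/np.linalg.norm(r)),w)
np.savez("scr.npz",n=nn,L=L,**{k:np.array(v) for k,v in scr.items()})
E
python3 w.py|tail -5
cat >> h.py <<'E'
def load():
    d=np.load("scr.npz");return d['n'],d
def pose(n,p,w,sgn,z,th):
    x=sgn*w; R=np.c_[x,np.cross(-n,x),-n]; R=Ro.from_rotvec(-th*n).as_matrix()@R
    return p+z*n, Ro.from_matrix(R).as_euler('xyz')
E
python3 - <<'E'
from h import *
n,d=load()
for k in('TL','BR','TR','BL'):
    p,w=d[k];print(k,p.round(1),w.round(3))
    for s in(1,-1):
        for z,th in((20,-.2),(20,0),(20,1),(20,2.1),(90,0)):
            P,e=pose(n,p,w,s,z,th);q=solve_ik(P,e);print(s,z,th,None if q is None else np.round(q,2))
E
```

```text
n [-0.38621319 -0.02456333  0.92208244] L [ 564.16113105 -119.43155568  206.02861239] off [0.71664073 0.53908904 0.12642427] 22.7675561309795
TL 79.73468951851207
TR 80.3565747085625
BR 78.96227747691596
BL 80.17730450836578
TL [596.6 -47.8 221.5] [-0.876 -0.303 -0.375]
1 20 -0.2 [-0.27  0.13 -0.52  0.55  0.13 -0.76]
1 20 0 [-0.27  0.13 -0.52  0.55  0.13 -0.56]
1 20 1 [-0.27  0.13 -0.52  0.55  0.13  0.44]
1 20 2.1 [-0.27  0.13 -0.52  0.55  0.13  1.54]
1 90 0 [-0.29  0.03 -0.45  0.72  0.14 -0.58]
-1 20 -0.2 [-0.27  0.13 -0.52  0.55  0.13  2.38]
-1 20 0 [-0.27  0.13 -0.52  0.55  0.13  2.58]
-1 20 1 [-0.27  0.13 -0.52  0.55  0.13 -2.7 ]
-1 20 2.1 [-0.27  0.13 -0.52  0.55  0.13 -1.6 ]
-1 90 0 [-0.29  0.03 -0.45  0.72  0.14  2.56]
BR [ 531.8 -190.7  190.6] [-0.342 -0.924 -0.168]
1 20 -0.2 [-0.62  0.13 -0.6   0.53  0.25 -1.96]
1 20 0 [-0.62  0.13 -0.6   0.53  0.25 -1.76]
1 20 1 [-0.62  0.13 -0.6   0.53  0.25 -0.76]
1 20 2.1 [-0.62  0.13 -0.6   0.53  0.25  0.34]
1 90 0 [-0.66  0.02 -0.53  0.71  0.26 -1.8 ]
-1 20 -0.2 [-0.62  0.13 -0.6   0.53  0.25  1.18]
-1 20 0 [-0.62  0.13 -0.6   0.53  0.
[... 474 characters left out ...]
34]
-1 20 0 [-0.45  0.23 -0.36  0.64  0.19  0.54]
-1 20 1 [-0.45  0.23 -0.36  0.64  0.19  1.54]
-1 20 2.1 [-0.45  0.23 -0.36  0.64  0.19  2.64]
-1 90 0 [-0.48  0.14 -0.3   0.79  0.2   0.52]
BL [497.3 -84.  178.9] [-0.903 -0.193 -0.383]
1 20 -0.2 [-0.44  0.   -0.77  0.44  0.19 -0.8 ]
1 20 0 [-0.44  0.   -0.77  0.44  0.19 -0.6 ]
1 20 1 [-0.44  0.   -0.77  0.44  0.19  0.4 ]
1 20 2.1 [-0.44  0.   -0.77  0.44  0.19  1.5 ]
1 90 0 [-0.47 -0.12 -0.7   0.64  0.2  -0.64]
-1 20 -0.2 [-0.44  0.   -0.77  0.44  0.19  2.34]
-1 20 0 [-0.44  0.   -0.77  0.44  0.19  2.54]
-1 20 1 [-0.44  0.   -0.77  0.44  0.19 -2.74]
-1 20 2.1 [-0.44  0.   -0.77  0.44  0.19 -1.64]
-1 90 0 [-0.47 -0.12 -0.7   0.64  0.2   2.5 ]
```

```bash
python3 - <<'E'
from h import *
n,d=load();p,w=d['TL']
bot.grip(0.5,80);print(bot.get_state()['t'])
bot.move_ptp(*pose(n,p,w,1,90,0));s=bot.get_state();print(s['t'],s['tcp_pos'],s['contact_force'],s['wrist_torque'])
P,e=pose(n,p,w,1,21,0);print(bot.movel(P,e,max_speed=60,threshold=12))
s=bot.get_state();print(s['t'],s['tcp_pos'],P,s['contact_force'],s['wrist_torque'],s['opening'])
o=[]
for c,(a,b) in(("scene",(297,220)),("top",(307,262))):
    im=imaging.capture(c)[b-75:b+75,a-100:a+100];o.append(cv2.resize(im,(400,300),interpolation=cv2.INTER_CUBIC))
cv2.imwrite("pics/a1.png",np.hstack(o))
E
```

```text
0.5917
3.075 [561.79648081 -49.37395645 304.39934565] [ 0.94504492 -0.22859844 -0.85445992] [-0.0151721   0.34629134 -0.02567742]
False
4.375 [588.64476153 -48.35958527 241.35108956] [588.44687416 -48.26961485 240.87088591] [ 1.17834848 -0.35745073 -0.87278321] [0.00084709 0.38560155 0.00609228] 0.5030897318418549
```

View pics/a1.png

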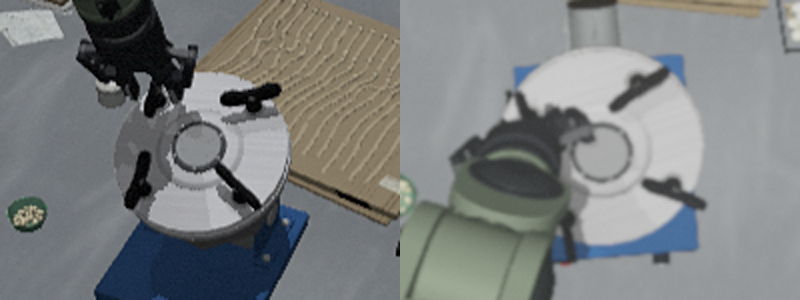

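```bash
cat >> h.py <<'E'
def rd(n,w0,base=None):
    bot.dwell(0.04)
    F=[];T=[]
    for _ in range(3):
        s=bot.get_state();F.append(s['contact_force']);T.append(s['wrist_torque']);bot.dwell(0.01)
    F=np.mean(F,0);T=np.mean(T,0)
    return s,F,T
E
python3 - <<'E'
from h import *
n,d=load();p,w=d['TL'];v=np.cross(n,w)
def show(l):
    s,F,T=rd(n,w);print(l,round(s['t'],2),"F w,v,n",np.round([F@w,F@v,F@n],2),"T",np.round([T@w,T@v,T@n],3),"op",round(s['opening'],3),"tcp err",np.round([(s['tcp_pos']-p)@w,(s['tcp_pos']-p)@v,(s['tcp_pos']-p)@n],2))
show("open")
bot.grip(0.0);show("closed")
for th in(0.05,0.1,.15,.2):
    bot.movel(*pose(n,p,w,1,21-2*th,th));show(th)
E
```

```text
open 4.53 F w,v,n [0.04 0.49 0.21] T [-0.084 -0.363  0.005] op 0.502 tcp err [-0.26  0.16 21.36]
closed 5.03 F w,v,n [1.91 0.99 6.87] T [ 0.21  -0.81  -0.003] op 0.122 tcp err [-0.16  0.75 21.64]
0.05 5.34 F w,v,n [2.17 1.72 6.41] T [ 0.187 -0.807 -0.038] op 0.129 tcp err [-0.16  0.79 21.52]
0.1 5.66 F w,v,n [1.93 1.61 6.65] T [ 0.256 -0.764 -0.065] op 0.131 tcp err [-0.16  0.76 21.43]
0.15 5.97 F w,v,n [1.74 1.78 6.72] T [ 0.226 -0.772 -0.075] op 0.129 tcp err [-0.16  0.82 21.32]
0.2 6.29 F w,v,n [1.89 1.66 6.61] T [ 0.238 -0.825 -0.047] op 0.123 tcp err [-0.14  0.83 21.21]
```

```bash
cat >> h.py <<'E'
def show(l,n,p,w,T0=0):
    v=np.cross(n,w);s,F,T=rd(n,w);print(l,round(s['t'],2),"F",np.round([F@w,F@v,F@n],1),"T",np.round([T@w,T@v,T@n-T0],3),"op",round(s['opening'],3),"e",np.round([(s['tcp_pos']-p)@w,(s['tcp_pos']-p)@v,(s['tcp_pos']-p)@n],1))
    return T@n-T0
def turn(k,sg,z0,ths,lim,T0):
    n,d=load();p,w=d[k]
    for th in ths:
        bot.movel(*pose(n,p,w,sg,z0-2*th,th));t=show(round(th,3),n,p,w,T0)
        if abs(t)>lim: return th
E
python3 - <<'E'
from h import *
print(turn('TL',1,21,np.arange(.3,.85,.1),0.28,0))
E
```

```text
0.3 6.61 F [1.4 1.9 6.2] T [ 0.258 -0.783 -0.09 ] op 0.121 e [-0.2  0.9 21. ]
0.4 6.92 F [2.  1.6 5.9] T [ 0.292 -0.804 -0.051] op 0.12 e [-0.1  0.9 20.8]
0.5 7.24 F [2.2 2.4 6.4] T [ 0.316 -0.781 -0.019] op 0.127 e [-0.1  1.  20.6]
0.6 7.56 F [1.7 2.3 6.1] T [ 0.34  -0.798 -0.065] op 0.128 e [-0.1  1.  20.4]
0.7 7.88 F [2.4 2.2 6.2] T [ 0.358 -0.834 -0.049] op 0.124 e [-0.1  1.1 20.2]
0.8 8.19 F [2.2 2.6 6.5] T [ 0.366 -0.843 -0.066] op 0.124 e [-0.   1.1 20. ]
None
```

```bash
cat >> h.py <<'E'
def snap(f):
    o=[]
    for c,(a,b) in(("scene",(297,220)),("top",(307,262))):
        im=imaging.capture(c)[b-75:b+75,a-100:a+100];o.append(cv2.resize(im,(400,300),interpolation=cv2.INTER_CUBIC))
    cv2.imwrite(f,np.hstack(o))
E
python3 - <<'E'
from h import *
snap("pics/a2.png")
s=bot.get_state();n,d=load();p,w=d['TL']
R=Ro.from_euler('xyz',s['orientation']).as_matrix();R0=Ro.from_euler('xyz',pose(n,p,w,1,21,0)[1]).as_matrix()
print(Ro.from_matrix(R@R0.T).as_rotvec()@n,s['effort'],s['qpos'])
E
```

```text
-0.800704016937477 [  2.11473048 -32.23341107  26.85828924  -3.344642     1.34468783
  -0.06972952] [-0.27372609  0.12723177 -0.51620395  0.54897697  0.12621409  0.2385734 ]
```

View pics/a2.png

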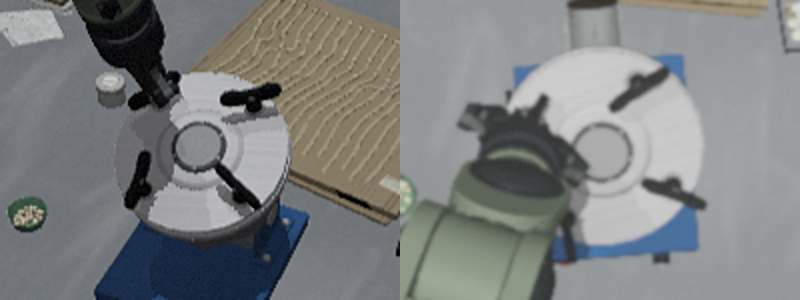

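```bash
python3 - <<'E'
from h import *
print(turn('TL',1,21,np.arange(.9,1.45,.1),0.24,0))
E
```

```text
0.9 8.61 F [2.3 2.1 6.7] T [ 0.446 -0.87  -0.072] op 0.123 e [-0.   1.2 19.8]
1.0 8.93 F [2.3 2.1 6.7] T [ 0.438 -0.889 -0.085] op 0.128 e [ 0.   1.2 19.6]
1.1 9.24 F [2.8 2.6 7.2] T [ 0.474 -0.949 -0.001] op 0.124 e [ 0.1  1.2 19.5]
1.2 9.56 F [3.6 2.6 8.6] T [ 0.396 -1.074  0.012] op 0.124 e [ 0.1  1.2 19.4]
1.3 9.88 F [3.5 1.7 9.4] T [ 0.403 -1.193  0.118] op 0.123 e [ 0.2  1.2 19.3]
1.4 10.19 F [ 4.4  2.1 10.8] T [ 0.427 -1.312  0.187] op 0.123 e [ 0.2  1.3 19.2]
None
```

```bash
cat >> h.py <<'E'
def rd(n,w0,base=None,N=6):
    bot.dwell(0.04)
    F=[];T=[]
    for _ in range(N):
        s=bot.get_state();F.append(s['contact_force']);T.append(s['wrist_torque']);bot.dwell(0.01)
    return s,np.mean(F,0),np.mean(T,0)
def turnz(k,sg,zs,ths,lim,T0):   # fixed z
    n,d=load();p,w=d[k]
    for th in ths:
        bot.movel(*pose(n,p,w,sg,zs,th));t=show(round(th,3),n,p,w,T0)
        if t>lim: return th
E
python3 - <<'E'
from h import *
print(turnz('TL',1,18.2,(1.45,1.5,1.55,1.6),0.36,0)); print(bot.get_state()['effort'])
E
```

```text
1.45 10.53 F [ 3.9  2.2 10.5] T [ 0.408 -1.29   0.264] op 0.122 e [ 0.2  1.3 19.2]
1.5 10.88 F [ 4.1  3.  10. ] T [ 0.435 -1.275  0.334] op 0.126 e [ 0.3  1.3 19.1]
1.55 11.22 F [4.2 2.8 9.9] T [ 0.457 -1.281  0.34 ] op 0.126 e [ 0.3  1.3 19.1]
1.6 11.56 F [3.9 2.5 9.6] T [ 0.476 -1.278  0.375] op 0.122 e [ 0.3  1.3 19.1]
1.6
[  2.35962376 -31.04098678  26.97290719  -3.89038503   1.73826668
   0.39516429]
```

```bash
cat >> h.py <<'E'
def release_next(k,sg,zs,th,k2,sg2):
    n,d=load();p,w=d[k];p2,w2=d[k2]
    bot.grip(0.5);bot.movel(*pose(n,p,w,sg,90,th),max_speed=120)
    bot.move_ptp(*pose(n,p2,w2,sg2,90,0));print("t",bot.get_state()['t'])
def grasp(k,sg,z):
    n,d=load();p,w=d[k]
    P,e=pose(n,p,w,sg,z,0);print(bot.movel(P,e,max_speed=70,threshold=12))
    show("open",n,p,w);bot.grip(0.0);show("closed",n,p,w)
E
python3 - <<'E'
from h import *
print(turnz('TL',1,18.2,(1.65,),0.36,0)); print(bot.get_state()['effort'][5])
release_next('TL',1,18.2,1.65,'BR',1)
grasp('BR',1,21)
snap("pics/a3.png")
E
```

```text
1.65 11.9 F [4.  2.9 9.2] T [ 0.488 -1.266  0.416] op 0.124 e [ 0.3  1.3 19. ]
1.65
0.4214292950928211
t 15.5
False
open 16.72 F [ 0.4  0.2 -0.1] T [-0.318 -0.16  -0.026] op 0.499 e [ 0.   0.4 21.5]
closed 17.32 F [-0.1  0.5  5.8] T [-0.301 -0.116  0.021] op 0.088 e [ 0.   0.8 21.5]
```

View pics/a3.png

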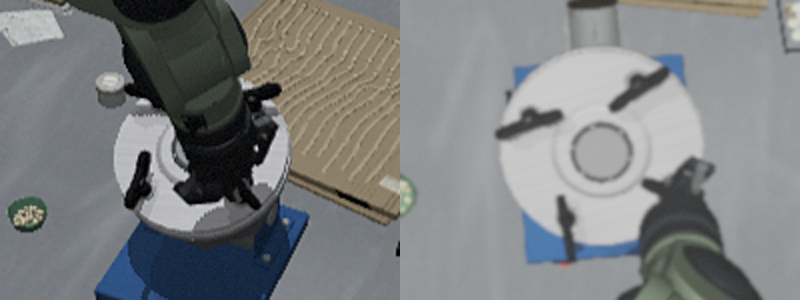

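```bash
python3 - <<'E'
from h import *
print(turn('BR',1,21,np.arange(.1,.85,.1),0.15,0.021));print(bot.get_state()['effort'][5],bot.get_state()['t'])
E
```

```text
0.1 17.76 F [-0.3  0.8  5.7] T [-0.271 -0.112 -0.098] op 0.09 e [ 0.   0.9 21.3]
0.2 18.1 F [-0.3  1.4  5.2] T [-0.232 -0.096 -0.101] op 0.088 e [ 0.1  1.  21.1]
0.3 18.44 F [-0.1  1.8  4.8] T [-0.215 -0.145 -0.106] op 0.092 e [ 0.1  1.1 20.9]
0.4 18.78 F [0.5 1.6 5.1] T [-0.188 -0.128 -0.095] op 0.091 e [ 0.1  1.2 20.7]
0.5 19.12 F [0.3 2.  5. ] T [-0.17  -0.122 -0.062] op 0.092 e [ 0.2  1.3 20.6]
0.6 19.47 F [0.3 2.  5.3] T [-0.181 -0.167  0.009] op 0.091 e [ 0.2  1.4 20.5]
0.7 19.81 F [0.8 1.9 5.9] T [-0.211 -0.178  0.037] op 0.09 e [ 0.3  1.5 20.3]
0.8 20.15 F [1.  2.1 6.9] T [-0.262 -0.229  0.138] op 0.089 e [ 0.3  1.5 20.2]
None
0.1614736346527934 20.1583
```

```bash
python3 - <<'E'
from h import *
print(turnz('BR',1,19.3,np.arange(.9,1.3,.05),0.385,0.021));print(bot.get_state()['effort'][5],bot.get_state()['t'])
E
```

```text
0.9 20.49 F [0.9 1.8 6.7] T [-0.244 -0.238  0.223] op 0.095 e [ 0.4  1.6 20.1]
0.95 20.83 F [1.  1.9 6.5] T [-0.211 -0.309  0.311] op 0.088 e [ 0.5  1.6 20.1]
1.0 21.18 F [1.2 2.3 6.1] T [-0.161 -0.356  0.365] op 0.085 e [ 0.5  1.7 20.1]
1.05 21.52 F [1.5 2.4 4.9] T [-0.152 -0.355  0.403] op 0.09 e [ 0.5  1.6 20. ]
1.0500000000000003
0.4236490745097399 21.525
```

```bash
python3 - <<'E'
from h import *
release_next('BR',1,19.3,1.05,'TR',-1)
grasp('TR',-1,21)
n,d=load();p,w=d['TR']
print(turn('TR',-1,21,np.arange(.1,.5,.1),0.12,0));print(bot.get_state()['effort'][5],bot.get_state()['t'])
snap("pics/a4.png")
E
```

```text
t 23.8583
False
open 25.07 F [ 0.   0.1 -0.4] T [-0.323  0.209  0.012] op 0.5 e [ 0.4  0.3 21.6]
closed 25.61 F [-1.  -2.7  7. ] T [-0.965  0.421  0.001] op 0.11 e [ 0.2 -0.3 21.5]
0.1 25.95 F [-1.  -2.9  7.1] T [-0.933  0.434 -0.013] op 0.107 e [ 0.3 -0.3 21.3]
0.2 26.29 F [-1.1 -3.2  7.4] T [-0.961  0.411 -0.008] op 0.113 e [ 0.2 -0.3 21.1]
0.3 26.63 F [-1.1 -3.1  7.4] T [-0.971  0.45  -0.03 ] op 0.106 e [ 0.2 -0.3 20.9]
0.4 26.98 F [-1.2 -3.   7.3] T [-0.97   0.45  -0.026] op 0.111 e [ 0.2 -0.3 20.7]
None
-0.026157794636674225 26.9833
```

View pics/a4.png

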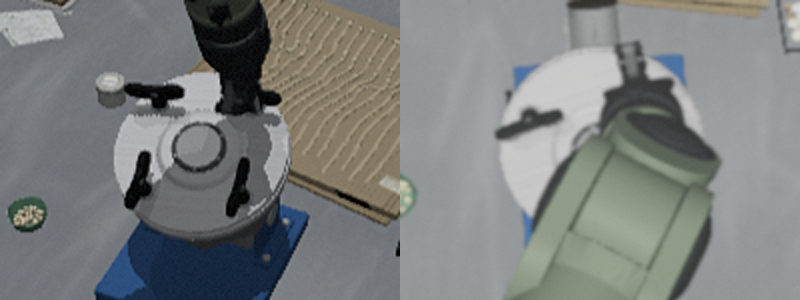

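```bash
python3 - <<'E'
from h import *
th=None
n,d=load();p,w=d['TR']
for t in np.arange(.5,1.75,.1):
    bot.movel(*pose(n,p,w,-1,21-2*t,t));x=show(round(t,2),n,p,w)
    if x>0.12: break
print(bot.get_state()['effort'][5])
E
```

```text
0.5 27.42 F [-0.8 -3.   7. ] T [-0.955  0.428 -0.032] op 0.111 e [ 0.2 -0.3 20.5]
0.6 27.76 F [-1.2 -2.9  7.8] T [-0.994  0.455 -0.021] op 0.113 e [ 0.2 -0.3 20.3]
0.7 28.1 F [-1.1 -3.1  7.4] T [-0.962  0.466 -0.059] op 0.107 e [ 0.2 -0.3 20.1]
0.8 28.44 F [-1.4 -3.   7.2] T [-0.951  0.452 -0.034] op 0.105 e [ 0.2 -0.3 19.9]
0.9 28.78 F [-1.1 -2.8  7.2] T [-0.947  0.466 -0.034] op 0.11 e [ 0.2 -0.3 19.7]
1.0 29.12 F [-1.6 -3.3  8.1] T [-1.022  0.493  0.024] op 0.107 e [ 0.2 -0.3 19.6]
1.1 29.47 F [-1.7 -3.2  9.1] T [-1.056  0.555  0.086] op 0.105 e [ 0.2 -0.3 19.5]
1.2 29.81 F [-1.5 -3.6  9.9] T [-1.083  0.605  0.15 ] op 0.106 e [ 0.2 -0.3 19.5]
0.17456850036978722
```

```bash
python3 - <<'E'
from h import *
print(turnz('TR',-1,18.6,np.arange(1.25,1.65,.05),0.4,0));print(bot.get_state()['effort'][5],bot.get_state()['t'])
E
```

```text
1.25 30.15 F [-1.8 -3.4  9.4] T [-1.099  0.602  0.245] op 0.108 e [ 0.2 -0.3 19.4]
1.3 30.49 F [-1.7 -3.1  9.4] T [-1.108  0.591  0.265] op 0.107 e [ 0.2 -0.3 19.4]
1.35 30.83 F [-1.6 -3.3  9.2] T [-1.096  0.607  0.311] op 0.11 e [ 0.2 -0.3 19.3]
1.4 31.18 F [-1.  -3.   8.8] T [-1.107  0.591  0.339] op 0.106 e [ 0.2 -0.3 19.3]
1.45 31.52 F [-1.3 -3.1  8.3] T [-1.072  0.578  0.393] op 0.109 e [ 0.2 -0.3 19.3]
1.5 31.86 F [-1.2 -3.3  7.8] T [-1.071  0.531  0.403] op 0.107 e [ 0.2 -0.2 19.2]
1.5000000000000002
0.41346690617501736 31.8667
```

```bash
python3 - <<'E'
from h import *
turnz('TR',-1,18.6,(1.53,),9,0)
release_next('TR',-1,18.6,1.53,'BL',1)
grasp('BL',1,21)
n,d=load();p,w=d['BL']
for t in np.arange(.1,1.75,.1):
    bot.movel(*pose(n,p,w,1,21-2*t,t));x=show(round(t,2),n,p,w)
    if x>0.12: break
print(bot.get_state()['effort'][5])
E
```

```text
1.53 32.2 F [-1.2 -2.9  7.8] T [-1.084  0.556  0.473] op 0.104 e [ 0.3 -0.3 19.2]
t 35.65
False
open 36.87 F [-0.3 -0.1  0. ] T [-0.042 -0.34  -0.001] op 0.5 e [-0.4  0.2 21.4]
closed 37.42 F [1.5 1.4 6.9] T [ 0.26  -0.732 -0.006] op 0.102 e [-0.2  0.7 21.5]
0.1 37.77 F [1.6 1.3 6.7] T [ 0.224 -0.714 -0.039] op 0.1 e [-0.2  0.6 21.3]
0.2 38.11 F [1.9 1.3 6.5] T [ 0.23  -0.711 -0.023] op 0.101 e [-0.2  0.6 21.1]
0.3 38.45 F [2.  1.4 7.1] T [ 0.208 -0.745  0.   ] op 0.098 e [-0.3  0.6 20.9]
0.4 38.79 F [2.1 0.9 8.9] T [ 0.135 -0.821  0.059] op 0.098 e [-0.3  0.6 20.8]
0.5 39.13 F [ 2.5  0.4 10.6] T [ 0.067 -0.918  0.132] op 0.098 e [-0.3  0.6 20.7]
0.13410076964646578
```

```bash
python3 - <<'E'
from h import *
print(turnz('BL',1,20,np.arange(.55,1.,.05),0.4,0));print(bot.get_state()['effort'][5],bot.get_state()['t'])
E
```

```text
0.55 39.48 F [ 2.3  1.  10. ] T [ 0.074 -0.89   0.208] op 0.102 e [-0.3  0.6 20.7]
0.6 39.82 F [2.3 1.4 9.9] T [ 0.07  -0.869  0.237] op 0.103 e [-0.3  0.6 20.7]
0.65 40.16 F [2.3 1.3 9.4] T [ 0.072 -0.841  0.26 ] op 0.104 e [-0.3  0.6 20.6]
0.7 40.5 F [1.8 1.9 8.4] T [ 0.073 -0.821  0.295] op 0.099 e [-0.4  0.6 20.6]
0.75 40.84 F [1.8 1.5 8. ] T [ 0.097 -0.818  0.343] op 0.101 e [-0.4  0.6 20.6]
0.8 41.18 F [2.2 2.  7.3] T [ 0.13  -0.768  0.378] op 0.099 e [-0.3  0.6 20.5]
0.85 41.52 F [1.6 1.7 6.6] T [ 0.112 -0.747  0.417] op 0.1 e [-0.4  0.6 20.5]
0.8500000000000003
0.41681092232465744 41.5333
```

```bash
python3 - <<'E'
from h import *
n,d=load();p,w=d['BL']
bot.grip(0.5);bot.movel(*pose(n,p,w,1,100,.85),max_speed=120)
bot.move_j([1.138,0.326,-0.193,1.052,0,1.437])
s=bot.get_state();print(s['t'],s['contact_force'])
for c in("scene","top"): 
    im=imaging.capture(c);cv2.imwrite(f"pics/{c}_end.png",im)
    df=cv2.absdiff(im,cv2.imread(f"pics/{c}0.png")).max(2)>40
    k,l,st,ce=cv2.connectedComponentsWithStats(df.astype(np.uint8));print(c,[(*st[i],) for i in range(1,k) if st[i,4]>12])
snap("pics/end.png")
E
```

```text
45.1833 [ 0.50643648 -0.0225979   0.35248273]
scene [(np.int32(259), np.int32(176), np.int32(31), np.int32(38), np.int32(406)), (np.int32(307), np.int32(179), np.int32(31), np.int32(20), np.int32(253)), (np.int32(321), np.int32(197), np.int32(16), np.int32(19), np.int32(113)), (np.int32(307), np.int32(201), np.int32(13), np.int32(6), np.int32(50)), (np.int32(252), np.int32(220), np.int32(28), np.int32(30), np.int32(273)), (np.int32(304), np.int32(223), np.int32(18), np.int32(18), np.int32(157)), (np.int32(272), np.int32(236), np.int32(9), np.int32(7), np.int32(33)), (np.int32(305), np.int32(237), np.int32(23), np.int32(20), np.int32(172)), (np.int32(261), np.int32(286), np.int32(8), np.int32(5), np.int32(23)), (np.int32(268), np.int32(289), np.int32(4), np.int32(6), np.int32(18)), (np.int32(320), np.int32(294), np.int32(7), np.int32(6), np.int32(20))]
top [(np.int32(313), np.int32(218), np.int32(11), np.int32(11), np.int32(70)), (np.int32(330), np.int32(220), np.int32(12), np.int32(12), np.int32(99)), (np.int32(311), np.int32(231), np.int32(15), np.int32(13), np.int32(105)), (np.int3
[... 173 characters left out ...]
int32(14), np.int32(10), np.int32(105)), (np.int32(254), np.int32(247), np.int32(16), np.int32(11), np.int32(116)), (np.int32(271), np.int32(252), np.int32(8), np.int32(15), np.int32(82)), (np.int32(339), np.int32(267), np.int32(6), np.int32(9), np.int32(44)), (np.int32(327), np.int32(276), np.int32(15), np.int32(10), np.int32(95)), (np.int32(342), np.int32(282), np.int32(18), np.int32(19), np.int32(152)), (np.int32(285), np.int32(284), np.int32(6), np.int32(9), np.int32(44)), (np.int32(293), np.int32(286), np.int32(8), np.int32(11), np.int32(63)), (np.int32(280), np.int32(301), np.int32(9), np.int32(15), np.int32(83)), (np.int32(290), np.int32(302), np.int32(8), np.int32(16), np.int32(76))]
```

View pics/end.png

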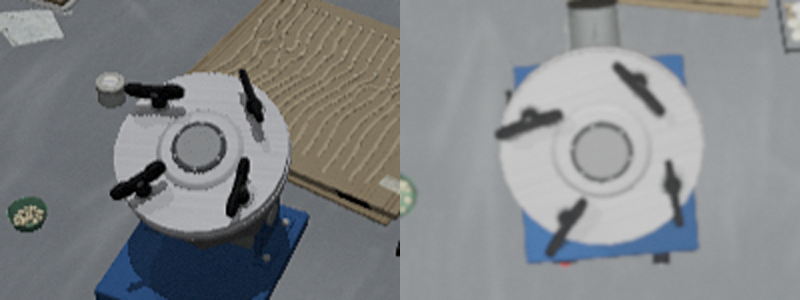

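```bash
python3 - <<'E'
from bench import bot
bot.dwell(0.2);bot.sign_off();print(bot.get_state()['t'])
E
```

```text
the job is handed in; nothing more can be done
the job is handed in; nothing more can be done
```

I tightened all four wing screws clockwise in cross order and handed the job in at about 45 s. The gripper was open and clear of everything when I signed off. Screws are named by where they sit in the top view.

| Order | Screw | Turn (rad) | Torque rise over the gripped reading before turning (N m) |
|---|---|---|---|
| 1 | top-left | 1.65 | about 0.42 |
| 2 | bottom-right (straight across) | 1.05 | about 0.40 |
| 3 | top-right | 1.53 | about 0.47 |
| 4 | bottom-left (straight across) | 0.85 | about 0.42 |

All four rises lie within the 0.35 to 0.6 N m range for tight. None came near the 0.75 N m limit for forced.

**Pictures:** Comparing before and after, the only real changes are the four wings and their shadows. A few small specks also changed on the drum's base in the scene view, but not in the top view, so I took them for shadows. The bottle, bead tray and screw pot show no change.

**What disagreed or was not checked:**
- **Torque zero:** while running free, the torque read slightly negative (about -0.03 to -0.08 N m) instead of the expected +0.05. The true torques may therefore be up to about 0.1 N m higher, roughly 0.5 to 0.57 N m, which is still in range.
- **First two screws:** I did not grip them again after tightening the others, so their tightness rests on the readings taken as each was turned.

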